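# Lock the sample cell into the photometer's light path

## Task

Put the glass sample cell into the bayonet socket of the photometer head and lock it, so that its two clear faces look along the light path at the lamp and the detector: lugs down into the slots, press it down gently against the spring, turn it clockwise until it meets its stop, and let it spring up into its catch. Be gentle, pressing or twisting: the glass cell takes no more than about 40 N in all. Never lay it over, and leave the other things on the bench where they are.

Things in the scene. Friction and masses are not known exactly. Their poses are not given: they have to be found in the camera images.
- cell: glass sample cell, 108 mm tall, upright, 0.25 kg: round foot, square 34 mm body, cap, grip bar. Origin: centre of the foot's underside, z up. Two clear glass faces look along its +y and -y, black faces along +x and -x; same after a half turn. Foot 44.6 mm diameter to z = 26 mm (below z = 6 mm tapered to 34 mm), flange 53 mm diameter to z = 30 mm, body to 74 mm, cap 38 x 38 mm to 80 mm
- cell_grip (a point): middle of the cell's grey ribbed grip bar, on its axis 94 mm above its origin; axes as the cell's. The bar is 44 mm long along x, 16 mm thick along y (grasp across this), and spans 80 to 108 mm above the cell's origin
- cell_lug (a point): outer end of one of the cell's two bayonet lugs, at x = +28 mm, z = 9 mm of the cell (the other at x = -28 mm). Lugs are 9 mm wide, 6 to 12 mm above the cell's origin, narrower at the bottom
- head: photometer head, fixed: grey plate 112 x 214 mm, on it the black ribbed lamp (+y) and the white detector box (-y), snouts 76 mm up facing each other along its y: the light path. Nothing on it is over 96 mm high; 78 mm between the snouts. Origin: at bench height on the axis of the bayonet socket midway between them, z up. Half-turned cells fit equally
- head_socket (a point): centre of the socket's lip at its top, nominally 45 mm above the head's origin; axes as the head's. Aluminium ring, 72 mm outside, 47 mm bore, lip 10.5 mm thick, under it a gallery for the lugs. The socket's height is adjustable and its setting unknown: lip, gallery and spring may all sit up to 9 mm higher or lower than this point and the heights told here: go by feel
- head_slot (a point): one of the two slots in the lip (red mark beside it), 26 mm from the socket's axis, 60 degrees counter-clockwise (from above) from the head's +x; the other is opposite. About 13 mm wide at the bore. The lugs go in with the cell turned +60 (or 240) degrees to the head; it then rests on a sprung seat, origin nominally 29 mm up
- head_stop (a point): black mark where a lug stands when locked, 26 mm from the axis on the head's +x. Pressing down from rest takes 4 N, rising to 8 N 8 mm lower, where it is solid. Only within 1.5 mm of that end do the lugs pass under the lip; the cell then turns 60 degrees clockwise (from above) to a solid stop (twist there below 0.25 N m), clear faces facing lamp and detector. Let go there, it rises 4 mm into a catch with 3 degrees of play
- mat: blue-grey rubber mat, 130 x 130 x 3 mm, fixed, on which the cell stands at the start. Origin: centre of its underside
- log_book: white log book lying flat, 210 x 152 x 14 mm; bystander. Origin: centre of its underside
- pen: marker pen, 135 mm long, lying; bystander. Origin: centre of its underside
- manometer: yellow hand-held manometer, 141 x 74 x 27 mm, lying; bystander. Origin: centre of its underside
- tape: roll of tan tape lying flat, 103 mm diameter, 25 mm tall; bystander. Origin: centre of its underside
Things that resemble listed ones, but are neither listed nor needed, are in the scene too. What is shaped like the cell but blue is not meant.

How it is judged:
By the outcome, as a careful person would: the job done as asked, in the order asked, and still so for the second after the job is handed in, with the robot touching nothing.
It also fails if it takes over 58 s, if anything falls off the work surface, if the arm or the gripper's body presses on something with over 40 N, if the wrist force passes 120 N, or if a joint passes its speed limit or range.

## Robot

A 6-joint arm with a two-finger parallel gripper is mounted at the origin on a cart in front of the work surface, level with it; the furniture and walls round the work are solid. World frame = base frame: x ahead of the robot, y to its left, z up, the work surface at z = 0. Lengths are in m, angles in degrees, forces in N, time in s.
With the tool pointing down it reaches from about 0.375 to 0.9 m from the base axis. Payload 3.1 kg.
Tool frame: the origin (TCP) lies at the very end of the fingers, on their centre line; the grasp point (between the pads) lies 19 mm behind it (bot.tcp_to_grasp is the distance from the TCP to the grasp point, in m); z points along the fingers, y is the direction in which the jaws open and shut (so a half turn about z gives the same grasp; the last joint's range is limited). The gripper opens to 87 mm and grips with 3 to 60 N. Pads are 19 mm wide; open, the fingers measure 117 mm over their backs; the gripper's body (75 mm by 190 mm) begins 51 mm behind the grasp point.
Start: joints at [64.716, 30.224, 82.088, -0, 67.689, -10.227], TCP at [0.162, 0.604, 0.223] pointing down, gripper open.
Joint ranges: [-176.69, 176.69], [-43.24, 126.21], [12.49, 139.97], [-82, 262], [0, 151.66], [-163.58, 163.58]. Speed limits (degrees/s): [159.86, 159.86, 180, 180, 180, 180].

## Interface

Orientations are given as a 3x3 rotation matrix whose columns are the frame's x, y, z axes.
In Python, from rig import telemetry, eyes, order, bot gives the robot as it stands. The module is installed in compiled form; this text tells all that it offers.
- The arm moves only by the tool servo_tool, never from a script. Its argument "targets" is a list of rows, each a list of 2 entries, a list of its own where there are three numbers: the shift along the tool's x, y, z in m, then the turn, a rotation vector about the tool's x, y, z in rad. In form: [[[tx, ty, tz], [wx, wy, wz]], ...]. A call has 1 to 12 rows; each row is the pose to reach, as a shift and turn from the pose commanded when the call began, along the tool's axes at that moment; what a row does not reach only later rows make up. A row lasts 1/8 s, in which the tool goes at most 62.5 mm and 10.7 degrees, less where a joint would pass 70% of its speed; a pose out of reach is approached as far as the arm can. A call with a gripper value outside its range is refused whole. "gripper" is the finger opening in m, from 0 to 0.087, set as the call begins (left out, the last holds). The fingers move at their own pace and stop on an object; the grip force is fixed at half the most. Time passes only in rows, so rows that repeat a pose let the fingers close. It gives the time, the measured TCP pose, the force and the opening at its end, in the units of the state.
- telemetry.read_state(): the state, without advancing time (a new reading comes with each control period).
- eyes.capture(name): name is "scene" or "top" or "wrist"; returns a dict with "pixels" (384x512x3 uint8, blue, green, red), "intrinsics" (3x3 intrinsics, pixels), "extrinsics" (4x4, takes a point from camera to world coordinates); the wrist camera has in their place "T_tool_cam" (4x4, takes a point from camera to tool coordinates, whose origin is the TCP and whose axes are the flange's). Camera axes: x right, y down, z forward; pixel columns grow to the right and rows downward; lengths in m; the calibration is good to about 2 mm. A picture is of the moment at which its call begins: read the wrist's pose just before it. There is no depth.
- order.hand_in(): hands the job in, once; it reports no verdict.
The state is a dict: "time_s": time; "joint_positions": joint angles; "qvel": joint speeds; "tau": joint torques, N m; "position": TCP position; "tcp_rot": TCP orientation; "force": force on the tool from outside, world axes, zero at the start; "moment": the same for the moment, N m; "opening": opening from 0.0 (shut) to 1.0 (fully open).
Only numpy, scipy, OpenCV 4.12 (cv2) and the standard library are available. Lean on these libraries where they do the work, as an engineer would, in place of code of your own. Each camera call takes 0.05 s, during which the arm holds its last target. There are 200 camera calls.

## Working session

There is one attempt and no reset: what is moved stays moved. The work goes in short steps, Python scripts to look and compute and a tool call to move; the robot and the scene stay as the last step left them, time stands still between calls to the robot, and variables do not carry over. Pictures are saved under pics/ and viewed, about 8 in all and at most 12, crops included, and the job is handed in when it is done.

Besides the shell and the picture viewer there is one more tool, called after ">>>" by a JSON object that holds its "name" and its "arguments". servo_tool: Moves the arm, as the interface text tells. Its arguments: {"type":"object","properties":{"targets":{"type":"array","items":{"type":"array"}},"gripper":{"type":"number"}},"required":["targets"]}

```bash
mkdir -p pics
cat > h.py <<'E'
import numpy as np, cv2
from rig import telemetry, eyes, order, bot
def cap(n,f=None):
    s=telemetry.read_state(); c=eyes.capture(n); c['s']=s
    if 'extrinsics' not in c:
        T=np.eye(4);T[:3,:3]=np.array(s['tcp_rot']);T[:3,3]=s['position']
        c['extrinsics']=T@np.array(c['T_tool_cam'])
    for k in('intrinsics','extrinsics'): c[k]=np.array(c[k])
    if f: cv2.imwrite('pics/'+f+'.png',c['pixels']); np.savez('pics/'+f+'.npz',K=c['intrinsics'],E=c['extrinsics'],p=c['pixels'])
    return c
def load(f):
    d=np.load('pics/'+f+'.npz'); return dict(intrinsics=d['K'],extrinsics=d['E'],pixels=d['p'])
def ray(c,u,v):
    d=c['extrinsics'][:3,:3]@np.linalg.solve(c['intrinsics'],[u,v,1.]); return c['extrinsics'][:3,3],d
def onz(c,u,v,z):
    o,d=ray(c,u,v); return o+d*(z-o[2])/d[2]
def proj(c,P):
    p=c['intrinsics']@(np.linalg.inv(c['extrinsics'])@np.r_[P,1.])[:3]; return p[:2]/p[2]
E
python3 - <<'E'
from h import *
a=cap('top','t0');b=cap('scene','s0');w=cap('wrist','w0')
for c in(a,b,w): print(c['extrinsics'].round(3).tolist(),c['intrinsics'].round(0).tolist())
s=a['s'];print({k:np.round(s[k],3).tolist() for k in s})
cv2.imwrite('pics/t0b.png',cv2.resize(a['pixels'],(800,600)))
cv2.imwrite('pics/s0b.png',cv2.resize(b['pixels'],(800,600)))
E
```

```text
[[-0.206, -0.904, 0.374, -0.133], [-0.978, 0.186, -0.088, 0.261], [0.01, -0.384, -0.923, 1.747], [0.0, 0.0, 0.0, 1.0]] [[396.0, 0.0, 256.0], [0.0, 396.0, 191.0], [0.0, 0.0, 1.0]]
[[0.541, -0.589, 0.6, -0.494], [-0.841, -0.392, 0.373, -0.485], [0.016, -0.706, -0.708, 1.281], [0.0, 0.0, 0.0, 1.0]] [[498.0, 0.0, 266.0], [0.0, 498.0, 187.0], [0.0, 0.0, 1.0]]
[[0.26, 0.932, 0.252, 0.093], [0.966, -0.25, -0.071, 0.622], [-0.003, 0.261, -0.965, 0.384], [0.0, 0.0, 0.0, 1.0]] [[294.0, 0.0, 258.0], [0.0, 294.0, 191.0], [0.0, 0.0, 1.0]]
{'time_s': 0.0, 'joint_positions': [64.716, 30.28, 82.155, -0.0, 67.686, -10.226], 'qvel': [-0.015, 0.005, -0.008, -0.002, -0.005, 0.016], 'tau': [-0.001, -44.004, -17.659, 0.063, 0.058, -0.0], 'position': [0.162, 0.603, 0.222], 'tcp_rot': [[-0.966, 0.26, -0.001], [0.26, 0.966, -0.002], [0.0, -0.002, -1.0]], 'force': [-0.172, -0.025, 0.328], 'moment': [0.014, 0.035, 0.021], 'opening': 0.994}
```

View pics/t0b.png

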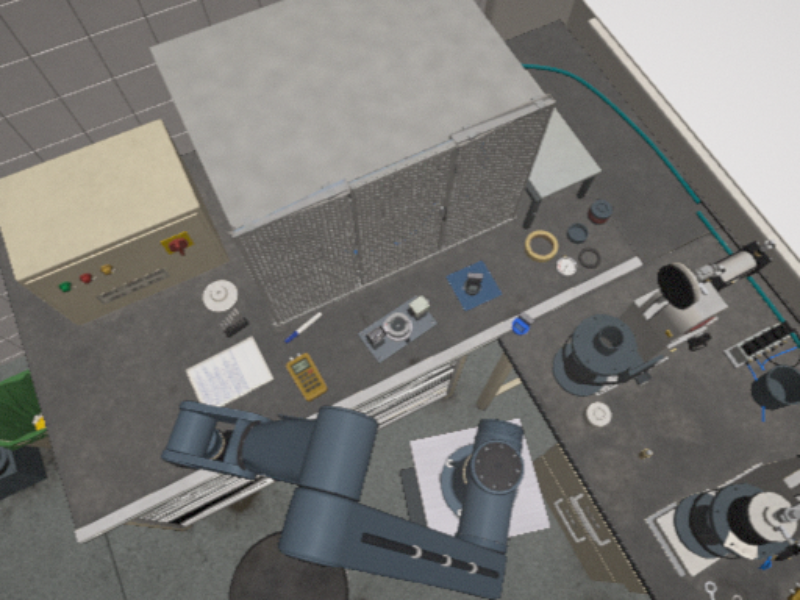

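View pics/s0b.png

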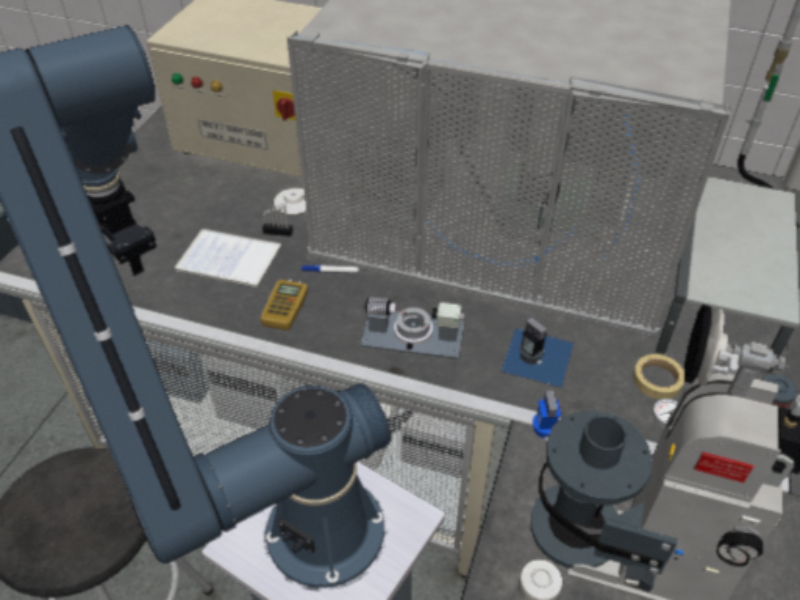

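The top view shows the cell on the mat at about (473,285) in the 800×600 picture and the socket at (397,326). The detector is at (419,306), the lamp at (377,337) and the blue decoy at (521,325).

Run:
```python
from h import *
a=load('t0');b=load('s0')
k=.64
for n,u,v,z in [('cellbar',473,274,.11),('mat',474,286,0.003),('sock',397,325,.045),('det',419,306,.09),('lamp',377,337,.09),('cabfoot1',280,325,0),('cabfoot2',520,218,0),('decoy',521,325,.05),('cabtop',345,185,.6)]: print(n,onz(a,u*k,v*k,z).round(3))
for n,u,v,z in [('cellbar',535,327,.105),('mat',539,357,0.003),('sock',414,322,.045),('det',449,313,.09),('lamp',379,304,.09),('cabfoot1',312,250,0),('cabfoot2',655,325,0)]: print(n,onz(b,u*k,v*k,z).round(3))
s=telemetry.read_state();R=np.array(s['tcp_rot']);print(R.T@(np.array([.53,-.05,.30])-s['position']), np.array(eyes.capture('wrist')['T_tool_cam']).round(3).tolist())
```

```text
cellbar [ 0.561 -0.119  0.11 ]
mat [ 0.566 -0.137  0.003]
sock [0.474 0.125 0.045]
det [0.503 0.054 0.09 ]
lamp [0.435 0.191 0.09 ]
cabfoot1 [ 0.561  0.464 -0.   ]
cabfoot2 [ 0.77  -0.344  0.   ]
decoy [ 0.399 -0.23   0.05 ]
cabtop [0.615 0.214 0.6  ]
cellbar [ 0.554 -0.124  0.105]
mat [ 0.571 -0.139  0.003]
sock [0.476 0.12  0.045]
det [0.503 0.051 0.09 ]
lamp [0.443 0.188 0.09 ]
cabfoot1 [0.575 0.481 0.   ]
cabfoot2 [ 0.803 -0.314  0.   ]
[-0.52494162 -0.53511824 -0.077493  ] [[-0.0, -0.965, -0.262, 0.072], [1.0, 0.0, -0.001, 0.0], [0.001, -0.262, 0.965, -0.162], [0.0, 0.0, 0.0, 1.0]]
```

>>> {"name": "servo_tool", "arguments": {"targets": [[[-0.042,-0.035,-0.008],[0,0,0.14]],[[-0.084,-0.069,-0.016],[0,0,0.28]],[[-0.127,-0.104,-0.024],[0,0,0.42]],[[-0.169,-0.138,-0.032],[0,0,0.56]],[[-0.211,-0.172,-0.04],[0,0,0.7]],[[-0.253,-0.207,-0.048],[0,0,0.84]],[[-0.295,-0.241,-0.056],[0,0,0.98]],[[-0.338,-0.276,-0.064],[0,0,1.12]],[[-0.38,-0.31,-0.072],[0,0,1.25]],[[-0.422,-0.345,-0.078],[0,0,1.38]],[[-0.422,-0.345,-0.078],[0,0,1.38]],[[-0.422,-0.345,-0.078],[0,0,1.38]]], "gripper": 0.087}}

```text
time_s: 1.7
position: [0.4795, 0.1608, 0.3001]
tcp_rot: [[0.072, 0.997, -0.002], [0.997, -0.072, 0.0], [0.0, -0.002, -1.0]]
force: [-0.5, -0.3, -0.1]
opening: 0.999
```

Run:
```python
from h import *
w=cap('wrist','w1');s=w['s'];print({k:np.round(s[k],4).tolist() for k in s})
cv2.imwrite('pics/w1b.png',cv2.resize(w['pixels'],(800,600)))
```

```text
{'time_s': 1.7, 'joint_positions': [5.839, 15.7849, 93.046, 0.036, 71.2611, 9.9601], 'qvel': [1.6974, -0.3613, 0.7105, 0.0276, -0.0003, -0.0182], 'tau': [-0.8771, -32.6023, -18.9795, 0.0274, -0.0278, 0.0022], 'position': [0.4795, 0.1608, 0.3001], 'tcp_rot': [[0.0721, 0.9974, -0.0017], [0.9974, -0.0721, 0.0004], [0.0003, -0.0017, -1.0]], 'force': [-0.4748, -0.2957, -0.0824], 'moment': [-0.0949, 0.0528, -0.0012], 'opening': 0.9986}
```

View pics/w1b.png

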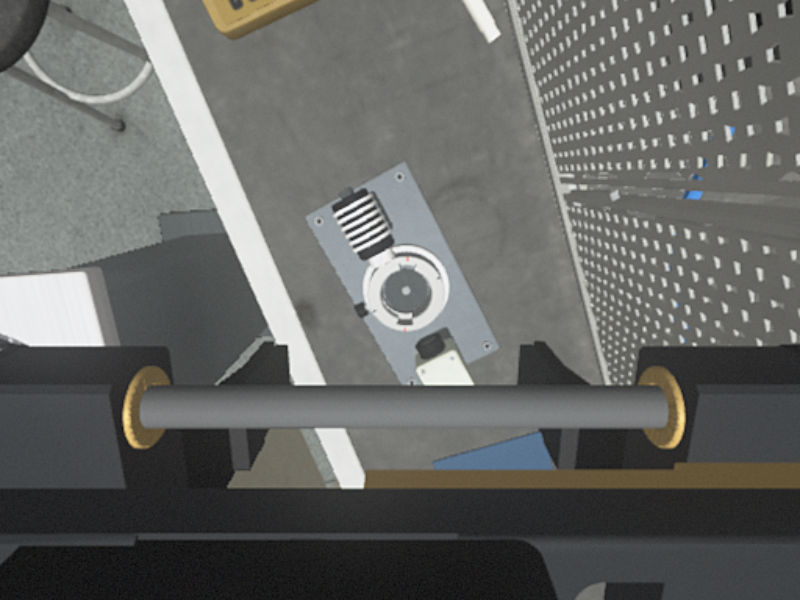

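The socket appears at (406,289), with slots at about (407,262) and (405,321). Lamp is at (362,222), detector at (442,368), and plate screws at (319,221), (400,177) and (488,346).

>>> {"name": "servo_tool", "arguments": {"targets": [[[-0.043,0.018,0],[0,0,0]],[[-0.086,0.037,0],[0,0,0]],[[-0.129,0.055,0],[0,0,0]],[[-0.172,0.074,0],[0,0,0]],[[-0.214,0.092,0],[0,0,0]],[[-0.214,0.092,0],[0,0,0]],[[-0.214,0.092,0],[0,0,0]]]}}

```text
time_s: 2.62
position: [0.5558, -0.0575, 0.3001]
tcp_rot: [[0.07, 0.998, -0.002], [0.998, -0.07, 0.001], [0.001, -0.002, -1.0]]
force: [-1.0, 0.4, 0.2]
opening: 1.001
```

Run:
```python
from h import *
w=cap('wrist','w2');s=w['s'];print({k:np.round(s[k],4).tolist() for k in ('position','tcp_rot','joint_positions')})
p=w['pixels'];q=load('w1')['pixels']
o=np.zeros((600,800,3),np.uint8)
o[:,:400]=cv2.resize(p[60:240,170:290],(400,600),interpolation=cv2.INTER_CUBIC)
o[:,400:]=cv2.resize(q[110:245,215:305],(400,600),interpolation=cv2.INTER_CUBIC)
cv2.imwrite('pics/c2.png',o)
cv2.imwrite('pics/w2b.png',cv2.resize(p,(800,600)))
```

```text
{'position': [0.5558, -0.0575, 0.3001], 'tcp_rot': [[0.0702, 0.9975, -0.0016], [0.9975, -0.0702, 0.0013], [0.0012, -0.0017, -1.0]], 'joint_positions': [-17.3905, 20.3493, 86.0242, 0.0437, 73.7366, -13.376]}
```

View pics/w2b.png

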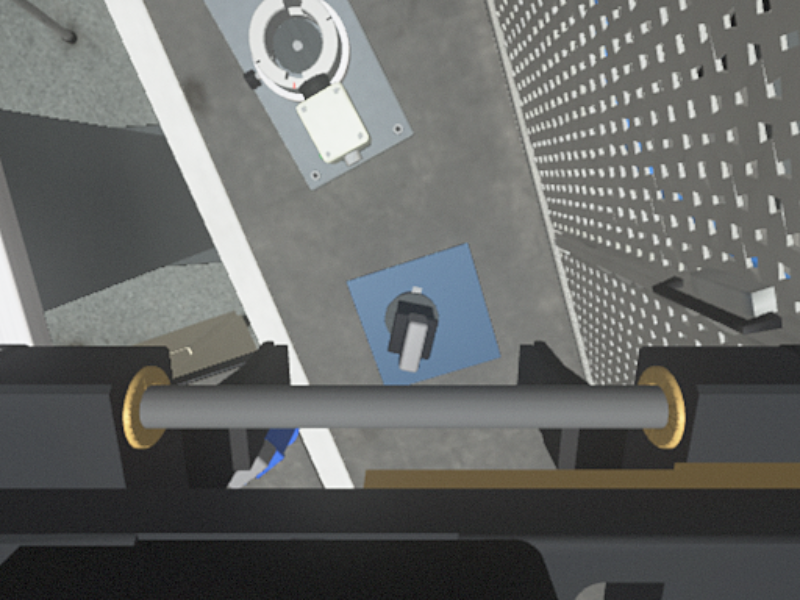

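View pics/c2.png

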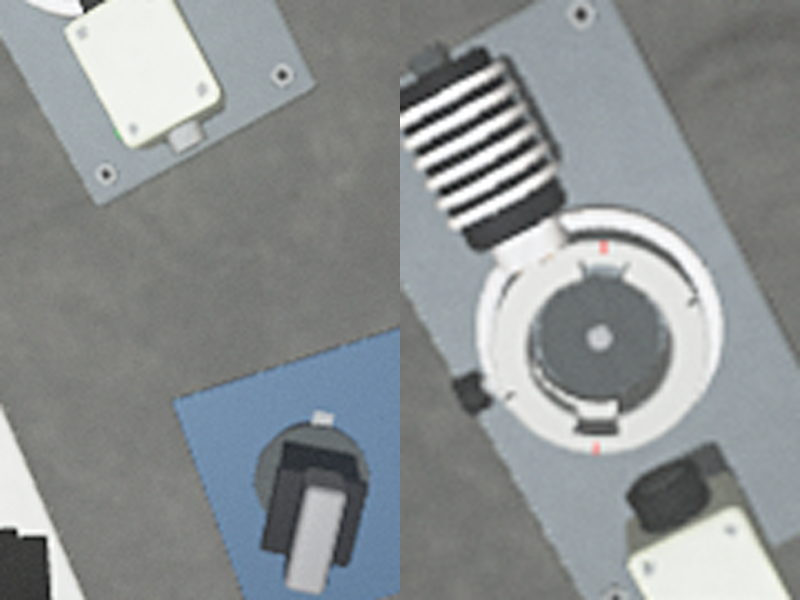

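The left crop shows the cell's bar top with corners at about (300,487), (348,490), (328,593) and (286,587), and a lug at (322,417). The right crop shows red marks at (603,247) and (597,448), and black marks at (693,300) and (510,395).

Run:
```python
from h import *
a=load('w1');b=load('w2')
def red(c):
    p=c['pixels'].astype(int); m=((p[:,:,2]-p[:,:,1]>35)&(p[:,:,2]-p[:,:,0]>35)).astype(np.uint8)
    m[230:]=0
    n,_,st,ce=cv2.connectedComponentsWithStats(m)
    return [(ce[i].round(2).tolist(),int(st[i,4])) for i in range(1,n) if st[i,4]<30 and 150<ce[i][0]<320]
ra=red(a);rb=red(b);print(ra,rb)
g=lambda u,v:(215+(u-400)/4.444-.0,110+v/4.444)
for z in(.036,.045,.054):
    R1,R2,B1,B2=[onz(a,*g(*q),z) for q in((603,247),(597,448),(693,300),(510,395))]
    an=lambda d:np.degrees(np.arctan2(d[1],d[0]))
    print(z,(R1+R2)/2,(B1+B2)/2,'yaw',an(B1-B2),an(R1-R2)-60,np.linalg.norm(R1-R2),np.linalg.norm(B1-B2))
for q in rb:
    o1,d1=ray(a,*g(597,448));o2,d2=ray(b,*q[0])
    t=np.linalg.lstsq(np.c_[d1,-d2],o2-o1,rcond=None)[0];print('tri',o1+d1*t[0],o2+d2*t[1])
# cell
h=lambda u,v:(170+u/3.333,60+v/3.333)
p=b['pixels'];m=(p.min(2)>125).astype(np.uint8);m[:,:160]=0;m[:,300:]=0;m[:195]=0;m[242:]=0
cs,_=cv2.findContours(m,0,2);c=max(cs,key=cv2.contourArea);bx=cv2.boxPoints(cv2.minAreaRect(c));print(cv2.contourArea(c),bx.tolist())
print('bar',[onz(b,*q,.111).round(4).tolist() for q in bx],onz(b,*bx.mean(0),.111))
print('lug',onz(b,*h(322,417),.014))
# predicted shift helper
M=[(347,282),(468,243),(500,356)]
M=[onz(b,u*.64,v*.64,.003) for u,v in M];print('mat',(M[0]+M[2])/2,an(M[1]-M[0]))
```

```text
[([260.5, 165.0], 6), ([258.5, 210.5], 4)] [([187.67, 54.83], 6)]
0.036 [0.47863151 0.12001649 0.036     ] [0.47889097 0.12056351 0.036     ] yaw 24.124367009621 24.31054791955438 0.06999912407968661 0.06987073316119809
0.045 [0.47875281 0.12238561 0.045     ] [0.47900679 0.12292108 0.045     ] yaw 24.12436700962099 24.310547919554352 0.06852064236642731 0.06839496324794525
0.054 [0.47887411 0.12475474 0.054     ] [0.4791226  0.12527865 0.054     ] yaw 24.12436700962101 24.310547919554367 0.06704216065316797 0.06691919333469237
tri [0.47548165 0.09029317 0.05079502] [0.47455353 0.08996527 0.0509282 ]
702.0 [[175.64242553710938, 218.11795043945312], [189.59600830078125, 185.13677978515625], [249.62112426757812, 210.53201293945312], [235.66754150390625, 243.51318359375]]
bar [[0.4466, -0.1094, 0.111], [0.4699, -0.0679, 0.111], [0.541, -0.1059, 0.111], [0.5194, -0.1496, 0.111]] [ 0.49397073 -0.10763241  0.111     ]
lug [ 0.56544243 -0.09880801  0.014     ]
mat [ 0.57247246 -0.1351289   0.003     ] 14.107086758163463
```

Run:
```python
from h import *
b=load('w2');p=b['pixels'];m=(p.min(2)>115).astype(np.uint8);m[:,:245]=0;m[:,285:]=0;m[:200]=0;m[242:]=0
cs,_=cv2.findContours(m,0,2);c=max(cs,key=cv2.contourArea);print(cv2.contourArea(c),cv2.minAreaRect(c))
P=np.array([onz(b,*(q[0]+.0),.111)[:2]*1000 for q in c],np.float32);r=cv2.minAreaRect(P);print(r)
h=lambda u,v:(170+u/3.333,60+v/3.333)
Q=[onz(b,*h(*q),.111) for q in((300,487),(348,490),(328,593),(286,587))]
an=lambda d:np.degrees(np.arctan2(d[1],d[0]))
print(np.round(Q,4).tolist(),np.mean(Q,0),an(Q[0]-Q[3]),an(Q[1]-Q[2]))
s=telemetry.read_state();print(s['position'])
```

```text
345.0 ((264.0252685546875, 221.8904266357422), (12.142415046691895, 32.154911041259766), 12.994616508483887)
((558.0662841796875, -122.66918182373047), (43.24112319946289, 15.699762344360352), 73.79285430908203)
[[0.5544, -0.1009, 0.111], [0.5724, -0.1034, 0.111], [0.5623, -0.1448, 0.111], [0.5462, -0.1411, 0.111]] [ 0.55882245 -0.12254865  0.111     ] 78.47978726637064 76.31720763927787
[ 0.55569925 -0.05723653  0.30026912]
```

>>> {"name": "servo_tool", "arguments": {"targets": [[[-0.022,0.0025,0.045],[0,0,0.07]],[[-0.043,0.005,0.09],[0,0,0.14]],[[-0.065,0.0074,0.14],[0,0,0.2]],[[-0.065,0.0074,0.155],[0,0,0.2]],[[-0.065,0.0074,0.165],[0,0,0.2]],[[-0.065,0.0074,0.18],[0,0,0.2]],[[-0.065,0.0074,0.195],[0,0,0.2]],[[-0.065,0.0074,0.207],[0,0,0.2]],[[-0.065,0.0074,0.212],[0,0,0.2]],[[-0.065,0.0074,0.212],[0,0,0.2]]], "gripper": 0.05}}

```text
time_s: 3.92
position: [0.5591, -0.1247, 0.0882]
tcp_rot: [[0.269, 0.963, -0.001], [0.963, -0.269, 0.0], [0.0, -0.001, -1.0]]
force: [0.1, 0.6, -1.0]
opening: 0.578
```

Run:
```python
from h import *
s=cap('scene','s3');w=cap('wrist','w3')
o=np.zeros((600,800,3),np.uint8)
u,v=[int(x) for x in proj(s,[.558,-.122,.08])]
o[:,:400]=cv2.resize(s['pixels'][v-45:v+45,u-30:u+30],(400,600),interpolation=cv2.INTER_CUBIC)
o[:300,400:]=cv2.resize(w['pixels'],(400,300))
cv2.imwrite('pics/c3.png',o);print(w['s']['position'],w['s']['force'])
```

```text
[ 0.55941771 -0.12480379  0.08857744] [ 0.30243975 -0.12763609  0.92235806]
```

View pics/c3.png

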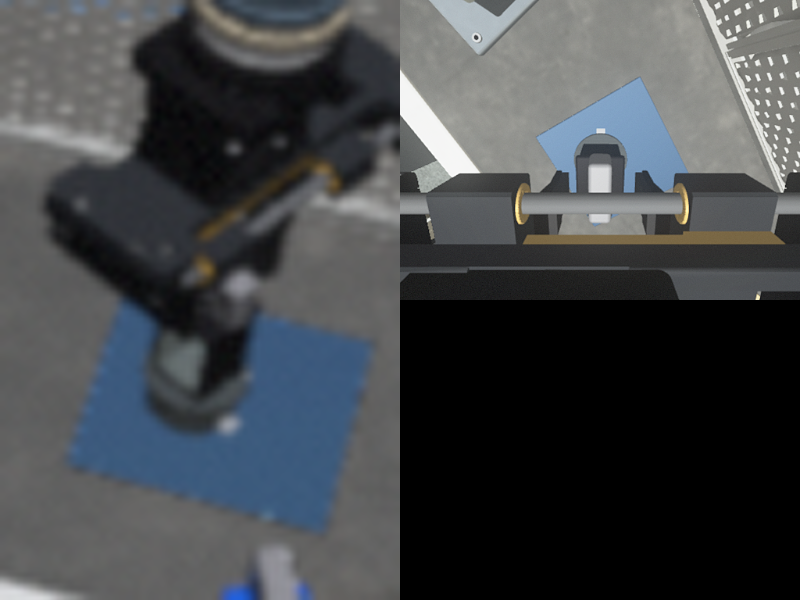

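The wrist view shows the bar at (600,178) lying centred between the open fingers, upright and aligned. I'll close and lift.

>>> {"name": "servo_tool", "arguments": {"targets": [[[0,0,0],[0,0,0]],[[0,0,0],[0,0,0]],[[0,0,0],[0,0,0]],[[0,0,0],[0,0,0]],[[0,0,0],[0,0,0]],[[0,0,0],[0,0,0]]], "gripper": 0.008}}

```text
time_s: 4.78
position: [0.5593, -0.1247, 0.0886]
tcp_rot: [[0.269, 0.963, 0.0], [0.963, -0.269, -0.0], [-0.0, 0.0, -1.0]]
force: [-0.5, -0.7, 0.1]
opening: 0.182
```

>>> {"name": "servo_tool", "arguments": {"targets": [[[0,0,-0.01],[0,0,0]],[[0,0,-0.03],[0,0,0]],[[0,0,-0.06],[0,0,0]],[[0,0,-0.09],[0,0,0]],[[0,0,-0.11],[0,0,0]],[[0,0,-0.11],[0,0,0]],[[0,0,-0.11],[0,0,0]]]}}

```text
time_s: 5.65
position: [0.5584, -0.1243, 0.1977]
tcp_rot: [[0.269, 0.963, -0.002], [0.963, -0.269, 0.001], [0.0, -0.002, -1.0]]
force: [0.8, 0.1, -4.1]
opening: 0.183
```

Run:
```python
from h import *
w=cap('wrist','w4');s=w['s'];print({k:np.round(s[k],4).tolist() for k in('position','tcp_rot','force','moment','opening')})
cv2.imwrite('pics/c4.png',cv2.resize(w['pixels'][60:160,180:330],(800,533),interpolation=cv2.INTER_CUBIC))
```

```text
{'position': [0.5584, -0.1243, 0.1977], 'tcp_rot': [[0.2686, 0.9632, -0.0019], [0.9632, -0.2686, 0.0008], [0.0003, -0.0021, -1.0]], 'force': [0.7853, 0.1341, -4.0993], 'moment': [-0.1414, 0.1006, 0.0387], 'opening': 0.183}
```

View pics/c4.png

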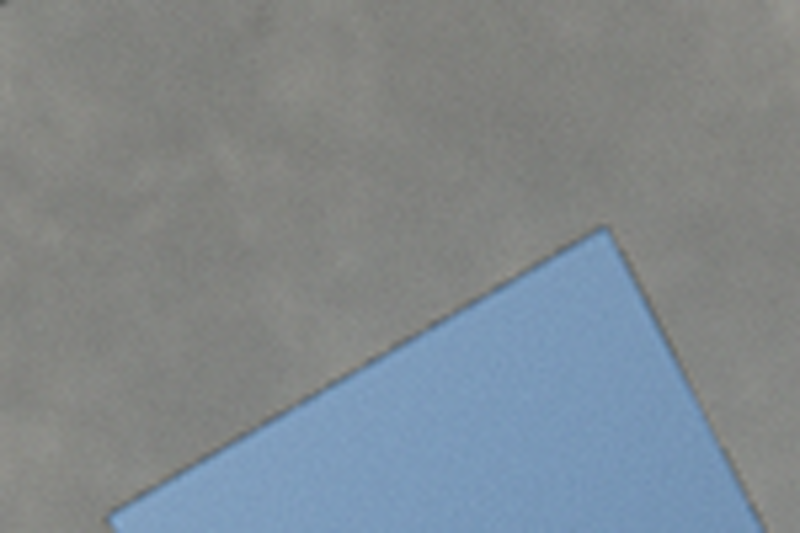

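That crop missed the cell: it shows only bench and the mat corner. I'll find the lug numerically instead.

Run:
```python
from h import *
w=load('w4');K=w['intrinsics'];T=np.array(eyes.capture('wrist')['T_tool_cam']);Ti=np.linalg.inv(T)
pj=lambda P:(lambda q:(K@q[:3]/q[2])[:2])(Ti@np.r_[P,1.])
for dx in(-.003,0,.003): print(dx,pj([.028+dx,0,.0736]),pj([.0265+dx,0,.0556]),pj([.022+dx,0,-.0224]),pj([-.022+dx,0,-.0224]))
p=w['pixels'];cv2.imwrite('pics/c5.png',cv2.resize(p[150:250,181:331],(800,533),interpolation=cv2.INTER_CUBIC))
```

```text
-0.003 [258.60633684 170.08372719] [258.66542407 176.65843975] [259.08057582 218.75024962] [259.00950503 294.88449532]
0 [258.60802079 166.44455104] [258.66744666 172.76396925] [259.0858262  213.12580389] [259.01402337 290.04424367]
0.003 [258.60971588 162.78130094] [258.66948365 168.84175646] [259.09113285 207.44107875] [259.01858661 285.15589711]
```

View pics/c5.png

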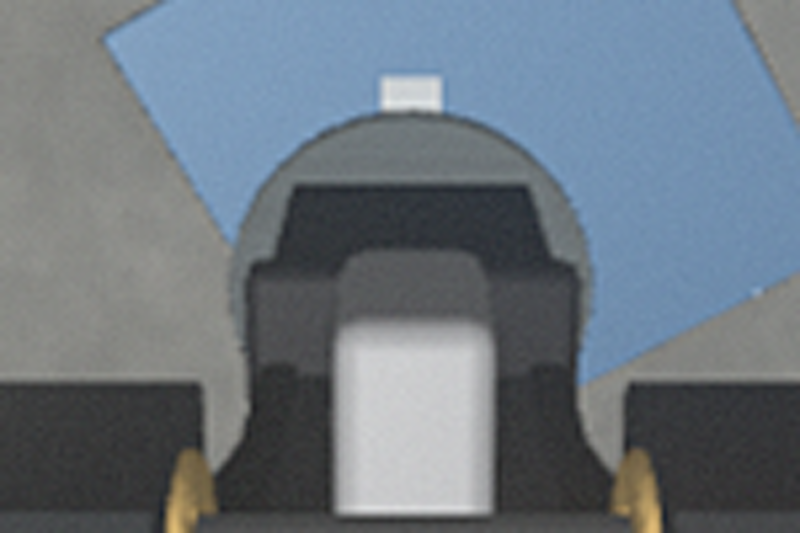

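The crop shows the lug at (411,75–110) and the flange arc top at (413,113). The cell is upright and sits about 1.6 mm along +x and −0.4 mm along y in the grasp. I'll carry it above the socket.

>>> {"name": "servo_tool", "arguments": {"targets": [[[0.01,-0.007,-0.015],[0,0,-0.02]],[[0.035,-0.023,-0.022],[0,0,-0.04]],[[0.065,-0.043,-0.022],[0,0,-0.06]],[[0.095,-0.063,-0.022],[0,0,-0.08]],[[0.125,-0.082,-0.022],[0,0,-0.1]],[[0.155,-0.102,-0.022],[0,0,-0.12]],[[0.18,-0.119,-0.022],[0,0,-0.14]],[[0.2,-0.132,-0.022],[0,0,-0.16]],[[0.211,-0.139,-0.022],[0,0,-0.171]],[[0.2163,-0.1426,-0.022],[0,0,-0.171]],[[0.2163,-0.1426,-0.022],[0,0,-0.171]],[[0.2163,-0.1426,-0.022],[0,0,-0.171]]]}}

```text
time_s: 7.25
position: [0.4804, 0.1214, 0.2206]
tcp_rot: [[0.102, 0.995, 0.0], [0.995, -0.102, -0.0], [-0.0, 0.0, -1.0]]
force: [0.3, -0.4, -2.2]
opening: 0.177
```

Run:
```python
from h import *
w=cap('wrist','w6');s=w['s'];print({k:np.round(s[k],4).tolist() for k in('position','tcp_rot','force','moment')})
cv2.imwrite('pics/c6.png',cv2.resize(w['pixels'][100:250,146:346],(800,600),interpolation=cv2.INTER_CUBIC))
```

```text
{'position': [0.4804, 0.1214, 0.2206], 'tcp_rot': [[0.1016, 0.9948, 0.0003], [0.9948, -0.1016, -0.0003], [-0.0003, 0.0003, -1.0]], 'force': [0.3002, -0.4307, -2.2368], 'moment': [-0.1181, 0.0543, -0.0267]}
```

View pics/c6.png

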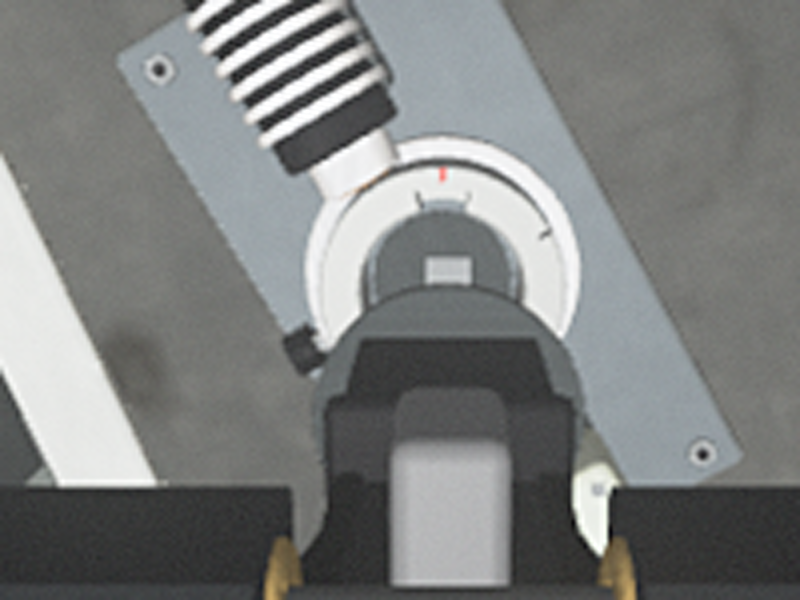

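The red mark is at (443,174), the slot at (442,205) and the lug at (448,270). Yaw is aligned, and the cell needs to move about −1.5 mm in tool y and +1 mm in x. I'll descend to just above the lip.

>>> {"name": "servo_tool", "arguments": {"targets": [[[0.0005,-0.0007,0.01],[0,0,0]],[[0.001,-0.0014,0.03],[0,0,0]],[[0.001,-0.0014,0.05],[0,0,0]],[[0.001,-0.0014,0.065],[0,0,0]],[[0.001,-0.0014,0.075],[0,0,0]],[[0.001,-0.0014,0.078],[0,0,0]],[[0.001,-0.0014,0.078],[0,0,0]],[[0.001,-0.0014,0.078],[0,0,0]],[[0.001,-0.0014,0.078],[0,0,0]]]}}

```text
time_s: 8.43
position: [0.4791, 0.1232, 0.143]
tcp_rot: [[0.101, 0.995, 0.001], [0.995, -0.101, 0.0], [0.0, 0.001, -1.0]]
force: [0.7, 0.2, -2.4]
opening: 0.184
```

Run:
```python
from h import *
w=cap('wrist','w7');s=w['s'];print({k:np.round(s[k],4).tolist() for k in('position','tcp_rot','force','moment')})
cv2.imwrite('pics/c7.png',cv2.resize(w['pixels'][90:240,146:346],(800,600),interpolation=cv2.INTER_CUBIC))
```

```text
{'position': [0.4791, 0.1232, 0.143], 'tcp_rot': [[0.1008, 0.9949, 0.0011], [0.9949, -0.1008, 0.0], [0.0001, 0.0011, -1.0]], 'force': [0.7204, 0.1812, -2.419], 'moment': [-0.0919, 0.0894, 0.0042]}
```

View pics/c7.png

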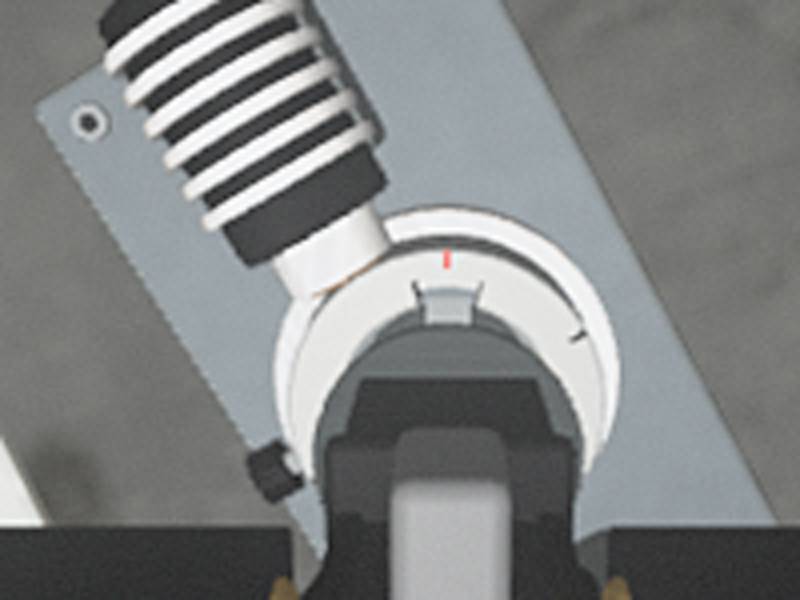

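Run:
```python
from h import *
w=load('w7')
s=telemetry.read_state();R=np.array(s['tcp_rot'])
for z in(.045,.051,.055):
    print(z,[(R.T@(onz(w,146+u/4,90+v/4,z)-s['position'])).round(4).tolist() for u,v in((447,259),(414,283),(482,283),(577,336))])
print('lug',(R.T@(onz(w,146+449/4,90+289/4,.143-.0736)-s['position'])).round(4))
```

```text
0.045 [[0.0341, -0.0007, 0.098], [0.0287, -0.008, 0.098], [0.0287, 0.0071, 0.098], [0.0167, 0.0286, 0.098]]
0.051 [[0.0349, -0.0007, 0.092], [0.0297, -0.0078, 0.092], [0.0297, 0.007, 0.092], [0.0179, 0.028, 0.092]]
0.055 [[0.0355, -0.0006, 0.088], [0.0304, -0.0077, 0.088], [0.0304, 0.0068, 0.088], [0.0188, 0.0275, 0.088]]
lug [ 0.0315 -0.0002  0.0736]
```

>>> {"name": "servo_tool", "arguments": {"targets": [[[-0.0006,-0.0005,0.002],[0,0,0]],[[-0.0006,-0.0005,0.005],[0,0,0]],[[-0.0006,-0.0005,0.008],[0,0,0]],[[-0.0006,-0.0005,0.01],[0,0,0]],[[-0.0006,-0.0005,0.012],[0,0,0]],[[-0.0006,-0.0005,0.0135],[0,0,0]],[[-0.0006,-0.0005,0.015],[0,0,0]],[[-0.0006,-0.0005,0.015],[0,0,0]]]}}

```text
time_s: 9.48
position: [0.4781, 0.1226, 0.1275]
tcp_rot: [[0.101, 0.995, -0.0], [0.995, -0.101, 0.0], [0.0, -0.0, -1.0]]
force: [0.4, -0.8, -2.7]
opening: 0.182
```

>>> {"name": "servo_tool", "arguments": {"targets": [[[0,0,0.001],[0,0,0]],[[0,0,0.002],[0,0,0]],[[0,0,0.003],[0,0,0]],[[0,0,0.004],[0,0,0]],[[0,0,0.004],[0,0,0]]]}}

```text
time_s: 10.1
position: [0.4781, 0.1226, 0.1235]
tcp_rot: [[0.101, 0.995, -0.0], [0.995, -0.101, 0.0], [-0.0, -0.0, -1.0]]
force: [-0.2, 0.8, -3.2]
opening: 0.183
```

>>> {"name": "servo_tool", "arguments": {"targets": [[[0,0,0.001],[0,0,0]],[[0,0,0.002],[0,0,0]],[[0,0,0.002],[0,0,0]]]}}

```text
time_s: 10.48
position: [0.4782, 0.1226, 0.1215]
tcp_rot: [[0.101, 0.995, -0.0], [0.995, -0.101, 0.0], [0.0, -0.0, -1.0]]
force: [-0.8, 0.2, -2.7]
opening: 0.182
```

>>> {"name": "servo_tool", "arguments": {"targets": [[[0,0,0.001],[0,0,0]],[[0,0,0.002],[0,0,0]],[[0,0,0.002],[0,0,0]]]}}

```text
time_s: 10.85
position: [0.4781, 0.1226, 0.1195]
tcp_rot: [[0.101, 0.995, -0.0], [0.995, -0.101, 0.0], [0.0, -0.0, -1.0]]
force: [-0.5, -0.6, -2.8]
opening: 0.184
```

>>> {"name": "servo_tool", "arguments": {"targets": [[[0,0,0.001],[0,0,0]],[[0,0,0.002],[0,0,0]],[[0,0,0.002],[0,0,0]]]}}

```text
time_s: 11.22
position: [0.4783, 0.1226, 0.1178]
tcp_rot: [[0.101, 0.995, 0.0], [0.995, -0.101, -0.0], [0.0, 0.0, -1.0]]
force: [-0.7, 0.2, 1.5]
opening: 0.182
```

>>> {"name": "servo_tool", "arguments": {"targets": [[[0,0,0.001],[0,0,0]],[[0,0,0.002],[0,0,0]],[[0,0,0.002],[0,0,0]]]}}

```text
time_s: 11.6
position: [0.4783, 0.1226, 0.1156]
tcp_rot: [[0.101, 0.995, 0.0], [0.995, -0.101, 0.0], [0.0, 0.0, -1.0]]
force: [-1.6, 0.1, 2.1]
opening: 0.182
```

>>> {"name": "servo_tool", "arguments": {"targets": [[[0,0,0.001],[0,0,0]],[[0,0,0.002],[0,0,0]],[[0,0,0.002],[0,0,0]]]}}

```text
time_s: 11.98
position: [0.4783, 0.1226, 0.1136]
tcp_rot: [[0.101, 0.995, 0.0], [0.995, -0.101, 0.0], [0.0, 0.0, -1.0]]
force: [-0.3, 0.1, 4.3]
opening: 0.183
```

Spring contact came at TCP z of about 0.1185, with force rising as expected. I'll creep on to the solid end.

>>> {"name": "servo_tool", "arguments": {"targets": [[[0,0,0.0007],[0,0,0]],[[0,0,0.0015],[0,0,0]],[[0,0,0.0015],[0,0,0]]]}}

```text
time_s: 12.35
position: [0.4783, 0.1226, 0.1121]
tcp_rot: [[0.101, 0.995, 0.0], [0.995, -0.101, 0.0], [0.0, 0.0, -1.0]]
force: [-0.9, -0.3, 4.3]
opening: 0.183
```

>>> {"name": "servo_tool", "arguments": {"targets": [[[0,0,0.0005],[0,0,0]],[[0,0,0.001],[0,0,0]],[[0,0,0.001],[0,0,0]]]}}

```text
time_s: 12.72
position: [0.4783, 0.1226, 0.1113]
tcp_rot: [[0.101, 0.995, 0.0], [0.995, -0.101, -0.0], [0.0, 0.0, -1.0]]
force: [-0.4, 0.4, 6.3]
opening: 0.176
```

>>> {"name": "servo_tool", "arguments": {"targets": [[[0,0,0.0003],[0,0,0]],[[0,0,0.0006],[0,0,0]],[[0,0,0.0006],[0,0,0]]]}}

```text
time_s: 13.1
position: [0.4783, 0.1226, 0.1112]
tcp_rot: [[0.101, 0.995, 0.001], [0.995, -0.101, -0.0], [0.0, 0.001, -1.0]]
force: [-1.2, 0.1, 11.3]
opening: 0.181
```

The solid end is reached (0.6 mm more command raised the force to 11 N). I'll ease off 0.4 mm and turn clockwise (+tool z) about the cell axis.

>>> {"name": "servo_tool", "arguments": {"targets": [[[0,0,-0.0004],[0,0,0]],[[0,-0.0001,-0.0004],[0,0,0.06]],[[0,-0.0002,-0.0004],[0,0,0.12]],[[0,-0.0003,-0.0004],[0,0,0.18]],[[0,-0.0004,-0.0004],[0,0,0.24]],[[0,-0.00045,-0.0004],[0,0,0.3]],[[0,-0.00045,-0.0004],[0,0,0.3]]]}}

```text
time_s: 13.98
position: [0.4784, 0.1228, 0.1112]
tcp_rot: [[0.391, 0.92, 0.002], [0.92, -0.391, 0.0], [0.001, 0.001, -1.0]]
force: [-1.0, 1.7, 5.8]
opening: 0.179
```

```bash
cat > st.py <<'E'
from h import *
s=telemetry.read_state();R=np.array(s['tcp_rot']);print({k:np.round(s[k],4).tolist() for k in('time_s','position','force','moment','opening')},'yaw',np.degrees(np.arctan2(R[1,0],R[0,0])).round(2))
E
python3 st.py
```

```text
{'time_s': 13.975, 'position': [0.4784, 0.1228, 0.1112], 'force': [-0.962, 1.6524, 5.7844], 'moment': [0.0206, 0.2132, 0.0504], 'opening': 0.1789} yaw 66.99
```

>>> {"name": "servo_tool", "arguments": {"targets": [[[0,-0.0001,0],[0,0,0.06]],[[0,-0.0002,0],[0,0,0.12]],[[0,-0.0003,0],[0,0,0.18]],[[0,-0.0004,0],[0,0,0.24]],[[0,-0.00045,0],[0,0,0.3]],[[0,-0.00045,0],[0,0,0.3]]]}}

```text
time_s: 14.72
position: [0.4784, 0.1229, 0.1112]
tcp_rot: [[0.645, 0.764, 0.002], [0.764, -0.645, 0.0], [0.002, 0.002, -1.0]]
force: [0.3, -0.2, 5.8]
opening: 0.178
```

```bash
python3 st.py
```

```text
{'time_s': 14.725, 'position': [0.4784, 0.1229, 0.1112], 'force': [0.28, -0.1502, 5.7796], 'moment': [-0.0444, 0.0942, 0.044], 'opening': 0.1779} yaw 49.81
```

>>> {"name": "servo_tool", "arguments": {"targets": [[[0,-0.0001,0],[0,0,0.06]],[[0,-0.0002,0],[0,0,0.12]],[[0,-0.0003,0],[0,0,0.18]],[[0,-0.0004,0],[0,0,0.24]],[[0,-0.0004,0],[0,0,0.24]]]}}

```text
time_s: 15.35
position: [0.4782, 0.123, 0.1112]
tcp_rot: [[0.808, 0.589, 0.003], [0.589, -0.808, -0.0], [0.002, 0.002, -1.0]]
force: [-0.8, 0.1, 4.6]
opening: 0.176
```

```bash
python3 st.py
```

```text
{'time_s': 15.35, 'position': [0.4782, 0.123, 0.1112], 'force': [-0.845, 0.0574, 4.5885], 'moment': [-0.1311, 0.1347, -0.0452], 'opening': 0.1755} yaw 36.07
```

>>> {"name": "servo_tool", "arguments": {"targets": [[[0,-0.0001,0],[0,0,0.05]],[[0,-0.0002,0],[0,0,0.1]],[[0,-0.0002,0],[0,0,0.14]],[[0,-0.0002,0],[0,0,0.14]]]}}

```text
time_s: 15.85
position: [0.4781, 0.1231, 0.1112]
tcp_rot: [[0.883, 0.47, 0.003], [0.47, -0.883, -0.0], [0.002, 0.001, -1.0]]
force: [-0.6, 0.2, 5.4]
opening: 0.182
```

```bash
python3 st.py
```

```text
{'time_s': 15.85, 'position': [0.4781, 0.1231, 0.1112], 'force': [-0.5595, 0.2038, 5.3879], 'moment': [-0.1612, 0.0929, 0.007], 'opening': 0.1823} yaw 28.05
```

>>> {"name": "servo_tool", "arguments": {"targets": [[[0,0,0],[0,0,0.02]],[[0,0,0],[0,0,0.035]],[[0,0,0],[0,0,0.035]]]}}

```text
time_s: 16.23
position: [0.4781, 0.1232, 0.1112]
tcp_rot: [[0.898, 0.439, 0.003], [0.439, -0.898, -0.0], [0.002, 0.001, -1.0]]
force: [-0.1, -0.0, 5.2]
opening: 0.179
```

```bash
python3 st.py
```

```text
{'time_s': 16.225, 'position': [0.4781, 0.1232, 0.1112], 'force': [-0.1475, -0.0471, 5.2071], 'moment': [-0.0825, 0.089, 0.0209], 'opening': 0.1786} yaw 26.06
```

>>> {"name": "servo_tool", "arguments": {"targets": [[[0,0,0],[0,0,0.02]],[[0,0,0],[0,0,0.035]],[[0,0,0],[0,0,0.035]]]}}

```text
time_s: 16.6
position: [0.478, 0.1233, 0.1113]
tcp_rot: [[0.913, 0.408, 0.003], [0.408, -0.913, 0.0], [0.002, 0.001, -1.0]]
force: [-0.1, 0.5, 5.0]
opening: 0.187
```

```bash
python3 st.py
```

```text
{'time_s': 16.6, 'position': [0.478, 0.1233, 0.1113], 'force': [-0.1492, 0.5395, 5.0325], 'moment': [-0.0208, 0.1054, 0.0534], 'opening': 0.1866} yaw 24.07
```

>>> {"name": "servo_tool", "arguments": {"targets": [[[0,0,0],[0,0,0.0175]],[[0,0,0],[0,0,0.0175]],[[0,0,0],[0,0,0.0175]]]}}

```text
time_s: 16.98
position: [0.478, 0.1235, 0.1112]
tcp_rot: [[0.92, 0.392, 0.003], [0.392, -0.92, 0.0], [0.002, 0.001, -1.0]]
force: [-0.2, 1.3, 6.2]
opening: 0.18
```

```bash
python3 st.py
```

```text
{'time_s': 16.975, 'position': [0.478, 0.1235, 0.1112], 'force': [-0.2141, 1.3002, 6.2401], 'moment': [0.1934, 0.1403, 0.1632], 'opening': 0.18} yaw 23.07
```

>>> {"name": "servo_tool", "arguments": {"targets": [[[0,0,0],[0,0,0.0175]],[[0,0,0],[0,0,0.0175]],[[0,0,0],[0,0,0.0175]]]}}

```text
time_s: 17.35
position: [0.4779, 0.1236, 0.1112]
tcp_rot: [[0.927, 0.376, 0.002], [0.376, -0.927, 0.0], [0.002, 0.0, -1.0]]
force: [-0.3, 1.4, 5.8]
opening: 0.181
```

```bash
python3 st.py
```

```text
{'time_s': 17.35, 'position': [0.4779, 0.1236, 0.1112], 'force': [-0.2902, 1.4416, 5.7517], 'moment': [0.295, 0.1633, 0.2532], 'opening': 0.1808} yaw 22.1
```

The twist rose to 0.25 N m, so the stop is met. I'll take off 1.3° and let it rise 4 mm into the catch.

>>> {"name": "servo_tool", "arguments": {"targets": [[[0,0,0],[0,0,-0.023]],[[0,0,0],[0,0,-0.023]],[[0,0,-0.001],[0,0,-0.023]],[[0,0,-0.002],[0,0,-0.023]],[[0,0,-0.003],[0,0,-0.023]],[[0,0,-0.0035],[0,0,-0.023]],[[0,0,-0.0035],[0,0,-0.023]]]}}

```text
time_s: 18.23
position: [0.4775, 0.1233, 0.1145]
tcp_rot: [[0.918, 0.396, 0.001], [0.396, -0.918, 0.0], [0.001, 0.0, -1.0]]
force: [2.3, 1.1, 2.3]
opening: 0.183
```

```bash
python3 st.py
```

```text
{'time_s': 18.225, 'position': [0.4775, 0.1233, 0.1145], 'force': [2.264, 1.0898, 2.3377], 'moment': [0.5383, -0.4218, 0.0283], 'opening': 0.1834} yaw 23.36
```

>>> {"name": "servo_tool", "arguments": {"targets": [[[0,0,-0.0005],[0,0,0]],[[0,0,-0.001],[0,0,0]],[[0,0,-0.001],[0,0,0]]]}}

```text
time_s: 18.6
position: [0.4773, 0.1232, 0.1151]
tcp_rot: [[0.918, 0.396, 0.001], [0.396, -0.918, 0.0], [0.001, 0.0, -1.0]]
force: [4.0, 3.1, -1.1]
opening: 0.182
```

```bash
python3 st.py
```

```text
{'time_s': 18.6, 'position': [0.4773, 0.1232, 0.1151], 'force': [4.0172, 3.1334, -1.0884], 'moment': [0.5467, -0.5693, 0.0421], 'opening': 0.1823} yaw 23.36
```

>>> {"name": "servo_tool", "arguments": {"targets": [[[0,0,0],[0,0,0]],[[0,0,0],[0,0,0]],[[0,0,0],[0,0,0]],[[0,0,0],[0,0,0]]], "gripper": 0.045}}

```text
time_s: 19.1
position: [0.4765, 0.1231, 0.1153]
tcp_rot: [[0.918, 0.397, -0.001], [0.397, -0.918, -0.0], [-0.001, -0.0, -1.0]]
force: [0.3, -0.1, -0.1]
opening: 0.491
```

```bash
python3 st.py
```

```text
{'time_s': 19.1, 'position': [0.4765, 0.1231, 0.1153], 'force': [0.3491, -0.1178, -0.0629], 'moment': [-0.1159, 0.1356, 0.0391], 'opening': 0.4905} yaw 23.37
```

>>> {"name": "servo_tool", "arguments": {"targets": [[[0,0,-0.005],[0,0,0]],[[0,0,-0.015],[0,0,0]],[[0,0,-0.03],[0,0,0]],[[0,0,-0.06],[0,0,0]],[[0.01,0,-0.09],[0,0,0]],[[0.03,0,-0.12],[0,0,0]],[[0.04,0,-0.15],[0,0,0]],[[0.05,0,-0.17],[0,0,0]],[[0.05,0,-0.17],[0,0,0]]]}}

```text
time_s: 20.23
position: [0.5243, 0.1433, 0.2876]
tcp_rot: [[0.918, 0.397, 0.005], [0.397, -0.918, 0.0], [0.005, 0.002, -1.0]]
force: [-0.2, 0.6, 0.9]
opening: 0.52
```

```bash
python3 st.py
python3 - <<'E'
from h import *
w=cap('wrist','w9');s=cap('scene','s9')
o=np.zeros((600,800,3),np.uint8)
o[:,:450]=cv2.resize(w['pixels'][60:260,185:335],(450,600),interpolation=cv2.INTER_CUBIC)
u,v=[int(x) for x in proj(s,[.478,.123,.06])]
o[:,450:]=cv2.resize(s['pixels'][v-60:v+60,u-35:u+35],(350,600),interpolation=cv2.INTER_CUBIC)
cv2.imwrite('pics/c9.png',o)
E
```

```text
{'time_s': 20.225, 'position': [0.5243, 0.1433, 0.2876], 'force': [-0.2179, 0.6464, 0.9019], 'moment': [-0.0737, 0.1484, 0.0658], 'opening': 0.5205} yaw 23.39
```

View pics/c9.png

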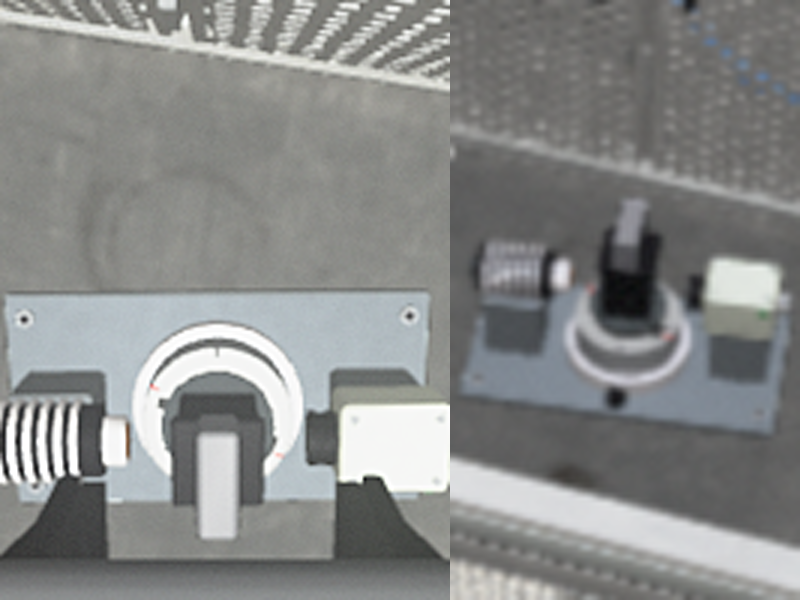

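The left crop shows the bar (197–238, 433–538) pointing along the black stop mark at (217,352), with lamp and detector either side. In the right crop the cell stands upright in the socket. I'll do a numeric check against the expected locked pose before handing in.

Run:
```python
from h import *
w=load('w9')
p=w['pixels'][200:242,245:270];m=(p.min(2)>135).astype(np.uint8)
cs,_=cv2.findContours(m,0,2);c=max(cs,key=cv2.contourArea).reshape(-1,2)+[245,200]
for z in(.1336,.1376,.142):
    P=np.array([onz(w,*q,z)[:2]*1000 for q in c],np.float32);print(z,cv2.minAreaRect(P))
```

```text
0.1336 ((477.8771057128906, 120.5425796508789), (45.09513473510742, 20.896591186523438), 23.324710845947266)
0.1376 ((479.2730712890625, 121.19218444824219), (44.5248908996582, 20.632341384887695), 23.324630737304688)
0.142 ((480.8086242675781, 121.90681457519531), (43.897605895996094, 20.3416748046875), 23.324630737304688)
```

```bash
python3 -c "
from rig import order; print(order.hand_in())"
```

```text
the job is handed in; nothing more can be done
None
```

The cell is in the photometer socket, turned to its stop and risen into its catch. I handed the job in at about 20 s on the robot's clock, with the gripper clear; it reports no verdict.

- **Insertion:** The lugs went into the slots without jamming. The spring took up at TCP z of about 0.1185 m and went solid about 7 mm lower. Vertical force peaked at about 14 N including the cell's weight.
- **Locking:** I turned it clockwise about 60° until it met the stop. The twist there read 0.25 N m, right at the limit you gave. I then backed off 1.3°, raised it 4 mm and opened the gripper.
- **Final picture:** The cell stands upright between the lamp and the detector. Its bar is at 23.3°, against a measured head direction of about 24.2°, which is within the 3° of play. The bar's apparent length of 44.5 mm (real 44 mm) fits the risen height.
- **Doubts:** In that picture the bar's measured centre is about 2.5 mm off the socket axis in y, and its width reads 20.6 mm where 16 mm was expected. I think the colour mask picked up extra pixels, but I did not check further. About 5 N of sideways force built up during the rise and was gone once the gripper opened. I had no direct check of the catch, only the height and the forces.
- **Other things:** The arm did not touch anything else on the bench, as far as the forces and my planned path show. I did not compare before and after pictures of the rest of the bench.

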